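# Clear the shampoo bottle and spread the soap to dry

## Task

First take the brown shampoo bottle off the bamboo soap tray and set it down upright, without dropping it, on the free part of the glass shelf. Then spread the three heaped soap bars evenly along the whole length of the tray in a single layer: one in the middle and one towards each end, lying flat and not touching. Never tip the bottle over or let it fall, and leave the blue jar, the green pump bottle and the brush where they are.

Things in the scene. Friction and masses are not known exactly. Their poses are not given: they have to be found in the camera images.
- tray: Fixed shallow bamboo tray, 136 (its x) x 346 (its y, the length) mm outside; inner floor 120 x 330 mm, flat, 12 mm above the table; rim 18 mm above the table. Origin: centre of its underside on the table. It stands on the robot's left or right, its length roughly sideways.
- shelf: Fixed low glass shelf on two chrome feet, 130 (its x) x 330 (its y) mm; flat top 50 mm above the table, glass 8 mm thick. Origin: on the table under its centre. It stands on the side where the tray is not. The jar stands on its -y half; the +y half is free.
- bottle: Brown shampoo bottle with a pink band and a white cap, 178 mm tall, about 300 g. Body 64 mm in diameter up to 118 mm, shoulder narrowing up to 138 mm, then a round cap 34 mm in diameter and 40 mm high to grip (138 to 178 mm). Stands on one end part of the tray; the soap heap is at the other end. Origin: centre of its underside, z up.
- bar_low: A cream bar of soap, a block 80 (its x) x 52 (its y) x 30 mm high (z) with slightly rounded edges, about 110 g; the lowest of the heap, lying on the tray floor. Origin: centre of its underside, z up.
- bar_mid: A green bar of soap, a block 80 (its x) x 52 (its y) x 30 mm high (z) with slightly rounded edges, about 110 g; lies crosswise on the cream bar at the start, so its underside is 30 mm above the tray floor. Origin: centre of its underside, z up.
- bar_top: A lilac bar of soap, a block 80 (its x) x 52 (its y) x 30 mm high (z) with slightly rounded edges, about 110 g; lies crosswise on the green bar, top of the heap, its underside 60 mm above the tray floor. Origin: centre of its underside, z up.
- jar: Blue jar, 60 mm in diameter, 75 mm tall, standing on the -y half of the glass shelf; leave it alone. Origin: centre of its underside.
- pump: Green pump bottle with a black head, 68 mm in diameter, 152 mm tall, on the table far from the robot between tray and shelf; leave it alone. Origin: centre of its underside.
- brush: Wooden scrubbing brush, 42 (x) x 105 (y) x 28 mm high, on the table close to the robot; leave it alone. Origin: centre of its underside.
There are look-alikes about, which are no part of the job. Leave any red or yellow look-alike of the bottle alone. Leave any orange look-alike of the bar_top alone.

How it is judged:
By the outcome, as a careful person would: the job done as asked, in the order asked, and still so for the second after the job is handed in, with the robot touching nothing.
It also fails if it takes over 69 s, if anything falls off the work surface, if the arm or the gripper's body presses on something with over 40 N, if the wrist force passes 120 N, or if a joint passes its speed limit or range.

## Robot

A 6-joint arm with a two-finger parallel gripper is mounted at the origin on the work surface. World frame = base frame: x ahead of the robot, y to its left, z up, the work surface at z = 0. Lengths are in m, angles in rad, forces in N, time in s.
With the tool pointing down it reaches from about 0.275 to 0.825 m from the base axis. Payload 4.9 kg.
Tool frame: the origin (TCP) lies at the very end of the fingers, on their centre line; the grasp point (between the pads) lies 19 mm behind it (env.grip_point_offset is the distance from the TCP to the grasp point, in m); z points along the fingers, y is the line along which they close (so a half turn about z gives the same grasp; the last joint's range is limited). The gripper opens to 85 mm and grips with 20 to 120 N. Pads are 22 mm wide; open, the fingers measure 114 mm over their backs; the gripper's body (76 mm by 85 mm) begins 54 mm behind the grasp point. The pads swing forward as they close: fully open they stand 13 mm farther back than shut.
Start: joints at [-1.26, 0.326, -0.193, 1.052, 0, 1.437], TCP at [0.237, -0.496, 0.231] pointing down, gripper open.
Joint ranges: [-2.65, 2.65], [-0.97, 1.79], [-1.3, 1.35], [-1.93, 2.1], [-1.47, 1.37], [-3.14, 3.14]. Speed limits (rad/s): [2.57, 2.57, 3.14, 3.14, 3.14, 3.14].

## Interface

Orientations are given as a unit quaternion [w, x, y, z].
In Python, from plant import env gives the robot as it stands. Calls block until the motion is done:
- env.move_ptp(position, orientation): joint-space move of the TCP to a pose.
- env.movel(position, rot=None, feed=0.15, stop_force=None): straight line of the TCP; rot=None keeps the orientation; feed is the mean speed in m/s. With stop_force (N) it stops when the force on the tool has changed by that much, and returns True; else False.
- env.move_j(angles): joint-space move.
- env.move_gripper(opening, newtons=None): finger opening in m; newtons is the grip in N (None keeps the last); returns when the fingers have stopped.
- env.hold(seconds).
- env.inverse_kinematics(position, orientation): joint angles nearest the present ones, or None.
- env.state(): the state.
- env.read_camera(name): name is "side" or "top"; returns the picture (420x560x3 uint8, red, green, blue); there is no depth.
- env.camera_params(name): a dict with "camera_matrix" (3x3 intrinsics, pixels), "R" (3x3) and "t" (3): a world point X has camera coordinates R X + t. Camera axes: x right, y down, z forward; pixel columns grow to the right and rows downward; lengths in m; the calibration is good to about 2 mm. A picture is of the moment at which its call begins. camera_params takes no time and is no camera call.
A pose or a line that the arm cannot do raises env.MotionError and nothing moves.
- env.hand_in(): hands the job in; it is judged then, once.
The state is a dict: "time_s": time; "q": joint angles; "joint_velocities": joint speeds; "joint_torque": joint torques, N m; "tcp_pos": TCP position; "tool_rot": TCP orientation; "ft_force": force on the tool from outside, world axes, zero at the start; "wrist_torque": the same for the moment, N m; "width": finger opening in m; "finger_force": force on a finger pad.
Only numpy, scipy, OpenCV 4.12 (cv2) and the standard library are available. Lean on these libraries where they do the work, as an engineer would, in place of code of your own. Each camera call takes 0.05 s, during which the arm holds its last target. There are 200 camera calls.

## Working session

There is one attempt and no reset: what is moved stays moved. The work goes in short steps, each a Python script; the robot and the scene stay as the last script left them, time stands still between calls to the robot, and variables do not carry over. Pictures are saved under pics/ and viewed, at most 10 in all, crops included, and the job is handed in when it is done.

```bash
mkdir -p pics; ls
python3 - <<'E'
from plant import env
import cv2,numpy as np
for n in("top","side"):
    im=env.read_camera(n); cv2.imwrite(f"pics/{n}0.png",im[:,:,::-1])
    p=env.camera_params(n); R=np.array(p["R"]);print(n,np.round(p["camera_matrix"],1).tolist(),np.round(-R.T@p["t"],3),np.round(R,2).tolist())
s=env.state();print(s["time_s"],s["tool_rot"],s["width"])
E
```

```text
pics
top [[444.3, 0.0, 279.5], [0.0, 444.3, 210.4], [0.0, 0.0, 1.0]] [ 0.497 -0.089  1.122] [[-0.03, -1.0, -0.01], [-1.0, 0.03, -0.07], [0.07, 0.01, -1.0]]
side [[412.7, 0.0, 276.2], [0.0, 412.7, 212.1], [0.0, 0.0, 1.0]] [ 0.281 -0.713  0.806] [[0.9, -0.43, -0.01], [-0.32, -0.65, -0.69], [0.29, 0.63, -0.72]]
0.1 [-7.90704151e-04  9.75370720e-01  2.20570454e-01 -8.53423203e-05] 0.08538973941331408
```

View pics/top0.png

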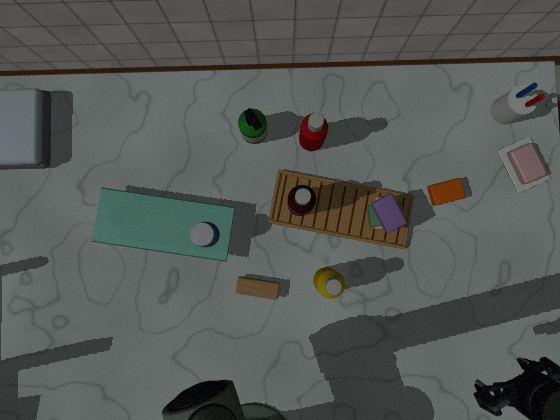

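View pics/side0.png

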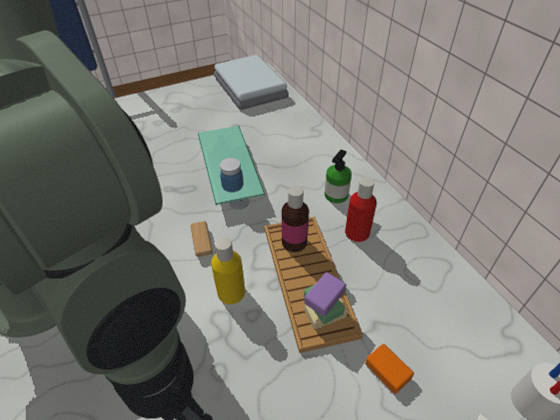

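Top view: brown bottle cap at (302,196) on the tray, with red (314,130) and yellow (329,283) as look-alikes. The lilac bar is at (388,213) on the green and cream bars, with the orange block (447,191) and the pink soap (525,163) as look-alikes. I choose brown at (302,196) and lilac at (388,213). The shelf is the glass at left, jar at (204,233), and its free half is around (130,217).

```bash
cat > h.py <<'E'
import cv2,numpy as np
from plant import env
def ray(n,uv,z):
    p=env.camera_params(n);K,R,t=[np.array(p[k]) for k in("camera_matrix","R","t")]
    c=-R.T@t; uv=np.atleast_2d(uv).astype(float)
    d=(R.T@np.linalg.inv(K)@np.c_[uv,np.ones(len(uv))].T).T
    return (c+d*((z-c[2])/d[:,2])[:,None])[:,:2]
def proj(n,X):
    p=env.camera_params(n);K,R,t=[np.array(p[k]) for k in("camera_matrix","R","t")]
    x=K@(R@np.asarray(X,float)+t);return x[:2]/x[2]
def mask(im,lo,hi,box=None):
    m=cv2.inRange(cv2.cvtColor(im,cv2.COLOR_RGB2HSV),np.array(lo),np.array(hi))
    if box: k=np.zeros_like(m);k[box[1]:box[3],box[0]:box[2]]=255;m&=k
    return m
def big(m):
    c=cv2.findContours(m,cv2.RETR_EXTERNAL,cv2.CHAIN_APPROX_NONE)[0]
    return max(c,key=cv2.contourArea)
def rect(n,c,z):
    """min-area rectangle of a contour cast on plane z: centre, long side, short side, yaw of long side"""
    r=cv2.minAreaRect((ray(n,c.reshape(-1,2),z)*1000).astype(np.float32))
    b=cv2.boxPoints(r);e=[b[1]-b[0],b[2]-b[1]];e.sort(key=np.linalg.norm)
    return np.array(r[0])/1000,np.linalg.norm(e[1]),np.linalg.norm(e[0]),np.arctan2(e[1][1],e[1][0])
E
python3 - <<'E'
from h import *
im=cv2.cvtColor(cv2.imread("pics/top0.png"),cv2.COLOR_BGR2RGB); sd=cv2.cvtColor(cv2.imread("pics/side0.png"),cv2.COLOR_BGR2RGB)
hs=cv2.cvtColor(im,cv2.COLOR_RGB2HSV);
for u,v in[(388,213),(373,217),(302,194),(298,205),(130,217),(350,200),(410,240),(203,233),(373,228)]:print((u,v),hs[v,u],end=" ")
print()
hl=cv2.cvtColor(sd,cv2.COLOR_RGB2HSV)
for u,v in[(325,292),(325,313),(345,318),(330,322),(295,197)]:print((u,v),hl[v,u],end=" ")
print()
def show(name,r):print(name,np.round(r[0],4),np.round(r[1:3],1),round(float(r[3]),3))
show("lilac",rect("top",big(mask(im,(120,60,40),(155,255,255),(340,170,420,260))),.102))
show("shelf",rect("top",big(mask(im,(70,50,80),(92,255,255),(80,170,245,280))),.05))
m=mask(im,(5,60,20),(25,255,255),(262,160,425,255));m=cv2.morphologyEx(m,cv2.MORPH_CLOSE,np.ones((15,15)));show("tray",rect("top",cv2.convexHull(big(m)),.018))
c=big(mask(im,(0,0,130),(180,60,255),(285,180,320,215)));(u,v),r=cv2.minEnclosingCircle(c);print("cap",u,v,r,ray("top",(u,v),.178))
g=cv2.resize(im[150:260,250:430],None,fx=4,fy=4,interpolation=cv2.INTER_CUBIC)[:440,:400]
g2=cv2.resize(sd[170:355,255:365],None,fx=3,fy=3,interpolation=cv2.INTER_CUBIC)
g=cv2.resize(im[160:255,262:422],None,fx=2.8,fy=2.8,interpolation=cv2.INTER_CUBIC)
o=np.zeros((560,790,3),np.uint8);o[:g.shape[0],:g.shape[1]]=g;o[:g2.shape[0],455:455+g2.shape[1]]=g2
cv2.imwrite("pics/crop1.png",o[:,:,::-1])
E
```

```text
(388, 213) [137  88  96] (373, 217) [65 88 87] (302, 194) [ 40  15 104] (298, 205) [  2 118  28] (130, 217) [ 83  98 104] (350, 200) [ 16 130  57] (410, 240) [94 31 58] (203, 233) [107  16 110] (373, 228) [ 20 109  75] 
(325, 292) [137  79 158] (325, 313) [138  84  91] (345, 318) [ 16 138  96] (330, 322) [ 19  69 114] (295, 197) [ 21  17 108] 
lilac [ 0.5608 -0.3311] [77.9 54.6] 0.447
shelf [0.5517 0.2014] [329.5 133.8] 1.399
tray [ 0.5796 -0.2335] [345.6 136.5] 1.353Traceback (most recent call last):
  File "<stdin>", line 13, in <module>
  File "h.py", line 17, in big
    return max(c,key=cv2.contourArea)
ValueError: max() iterable argument is empty
```

Run:
```python
from h import *
im=cv2.cvtColor(cv2.imread("pics/top0.png"),cv2.COLOR_BGR2RGB); sd=cv2.cvtColor(cv2.imread("pics/side0.png"),cv2.COLOR_BGR2RGB)
def show(name,r):print(name,np.round(r[0],4),np.round(r[1:3],1),round(float(r[3]),3))
c=big(mask(im,(0,0,85),(180,70,255),(290,182,316,210)));(u,v),r=cv2.minEnclosingCircle(c);print("cap",u,v,r,ray("top",(u,v),.178))
c=big(mask(sd,(0,0,85),(180,60,255),(284,184,306,212)));print("side cap bbox",cv2.boundingRect(c))
X=ray("top",(u,v),.178)[0];print("proj cap top in side",proj("side",[*X,.178]))
c=big(mask(im,(90,10,70),(125,120,255),(185,215,220,250)));(u,v),r=cv2.minEnclosingCircle(c);print("jar",u,v,r,ray("top",(u,v),.125))
show("green",rect("top",big(mask(im,(40,60,30),(85,255,255),(340,180,420,250))),.072))
# lilac: check faces by predicted rect
for n,lo,hi in(("lil",(120,50,40),(155,255,255)),("grn",(40,50,30),(85,255,255)),("crm",(14,40,70),(30,120,255))):
    print(n,cv2.boundingRect(big(mask(sd,lo,hi,(295,265,362,340)))))
g2=cv2.resize(sd[170:355,255:365],None,fx=3,fy=3,interpolation=cv2.INTER_CUBIC)
g=cv2.resize(im[160:255,262:422],None,fx=2.8,fy=2.8,interpolation=cv2.INTER_CUBIC)
o=np.zeros((560,790,3),np.uint8);o[:g.shape[0],:g.shape[1]]=g;o[:g2.shape[0],455:455+g2.shape[1]]=g2
o=cv2.convertScaleAbs(o,alpha=1.6)
cv2.imwrite("pics/crop1.png",o[:,:,::-1])
```

```text
cap 302.39312744140625 195.89694213867188 7.686532497406006 [[ 0.59700079 -0.13166752]]
side cap bbox (284, 184, 22, 25)
proj cap top in side [296.43058041 192.9643466 ]
jar 201.07565307617188 234.02398681640625 12.024317741394043 [[0.52263848 0.09563601]]
green [ 0.554  -0.2969] [52.6 23.3] 0.424
lil (305, 272, 41, 44)
grn (315, 301, 29, 23)
crm (304, 298, 44, 32)
```

View pics/crop1.png

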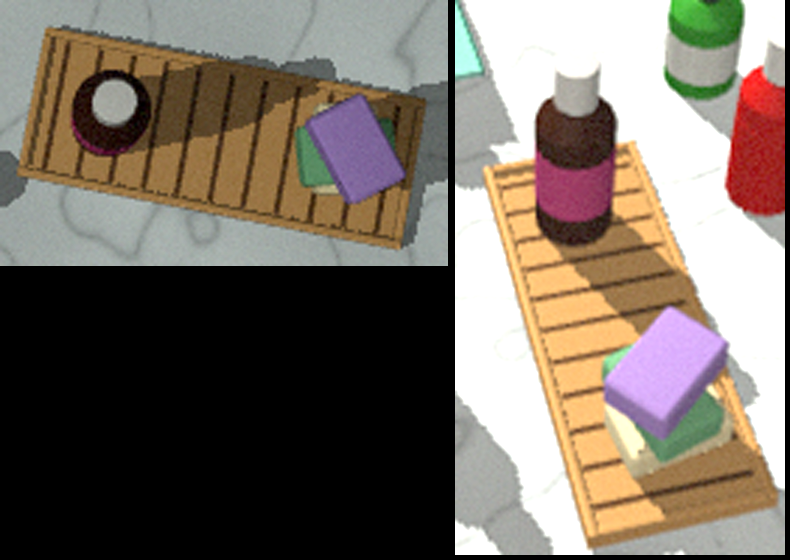

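The crop shows the brown bottle with the pink band on the tray's left end. The heap is lilac on green on cream at the right end, so the choice is right. Next is the bottle (cap top at z = 0.190).

```bash
cat >> h.py <<'E'
def down(psi):return [0,float(np.cos(psi/2)),float(np.sin(psi/2)),0]
def goto(xy,z,psi):
    """joint move above a point; closing line at psi+90deg, half turn chosen for least wrist motion"""
    q=env.state()["q"];best=None
    for k in(-1,0,1):
        j=env.inverse_kinematics([*map(float,xy),z],down(psi+k*np.pi))
        if j is not None and (best is None or abs(j[5]-q[5])<best[0]):best=(abs(j[5]-q[5]),k)
    env.move_ptp([*map(float,xy),z],down(psi+best[1]*np.pi))
def lz(z,feed=.15,sf=None):
    p=env.state()["tcp_pos"];return env.movel([float(p[0]),float(p[1]),z],None,feed,sf)
def st(m):
    s=env.state();print(m,round(s["time_s"],2),"tcp",np.round(s["tcp_pos"],4),"w",round(s["width"],4),"ff",np.round(s["finger_force"],1),"F",np.round(s["ft_force"],1))
T0=np.array([.5796,-.2335]);TY=1.353
def tray(y,x=0):return T0+y*np.array([np.cos(TY),np.sin(TY)])+x*np.array([np.sin(TY),-np.cos(TY)])
E
python3 - <<'E'
from h import *
B=np.array([.5957,-.1312])
u=ray("top",(302.39,195.9),.19)[0];print(u)
goto(u,.27,.445);st("above")
print(lz(.156,.12,8))
env.move_gripper(0.0,70);st("grip")
lz(.32,.15);st("lift")
im=env.read_camera("side");cv2.imwrite("pics/side1.png",im[:,:,::-1])
E
```

```text
[ 0.59572746 -0.1311169 ]
above 1.96 tcp [ 0.5954 -0.1322  0.2699] w 0.0852 ff 0.0 F [-0.1 -0.9 -0.4]
False
grip 3.59 tcp [ 0.5957 -0.132   0.1566] w 0.0325 ff 69.7 F [-1.   2.1  3.8]
lift 4.83 tcp [ 0.5951 -0.1319  0.3187] w 0.0325 ff 69.6 F [-0.6 -0.2 -2.4]
```

View pics/side1.png

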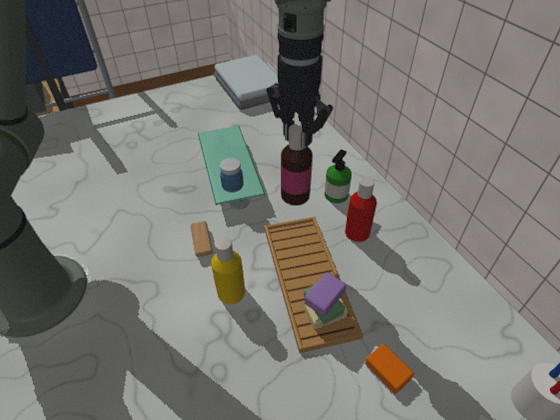

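The bottle hangs upright in the gripper at about (296,175) and the heap is untouched. Now the placing.

Run:
```python
from h import *
env.movel([.566,.285,.319],None,.15);st("over shelf")
lz(.203,.1);print(lz(.189,.02,5));st("down")
env.move_gripper(.05);env.hold(.1);env.move_gripper(.085);lz(.32,.2);st("released")
goto([.5608,-.3311],.25,.447);st("over lilac")
im=env.read_camera("side");cv2.imwrite("pics/side2.png",im[:,:,::-1])
```

```text
over shelf 7.82 tcp [0.5661 0.2846 0.319 ] w 0.0323 ff 69.6 F [ 0.5  0.3 -3.5]
True
down 9.62 tcp [0.5666 0.2849 0.1946] w 0.0324 ff 70.3 F [ 0.3 -0.5  3.9]
released 11.26 tcp [0.565  0.2842 0.3189] w 0.0851 ff 0.0 F [ 1.1 -0.2  0.2]
over lilac 13.47 tcp [ 0.5614 -0.3301  0.2502] w 0.0851 ff 0.0 F [-0.3  0.3  0.1]
```

View pics/side2.png

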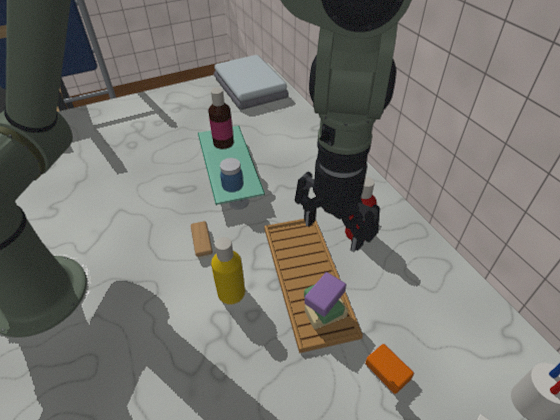

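The bottle stands upright on the free half of the shelf (220,120) and the heap is unchanged. Next, lilac goes to the far (+y) end.

Run:
```python
from h import *
lz(.12,.2);print(lz(.077,.06,6));st("at");env.move_gripper(0,40);st("grip")
lz(.16,.12);st("lift")
goto(tray(.11),.13,TY-np.pi/2);st("over")
lz(.032,.15);print(lz(.014,.02,5));st("down")
env.move_gripper(.066);lz(.13,.2);st("rel")
goto(tray(.11)+[-.05,.2],.25,TY-np.pi/2)
for n in("top","side"):cv2.imwrite(f"pics/{n}3.png",env.read_camera(n)[:,:,::-1])
im=cv2.cvtColor(cv2.imread("pics/top3.png"),cv2.COLOR_BGR2RGB)
def show(name,r):print(name,np.round(r[0],4),np.round(r[1:3],1),round(float(r[3]),3))
show("green",rect("top",big(mask(im,(40,60,30),(85,255,255),(340,180,420,250))),.072))
show("lilac",rect("top",big(mask(im,(120,50,30),(155,255,255),(262,160,425,255))),.042))
print("goal",tray(.11))
a=cv2.imread("pics/top3.png")[150:260,255:430];b=cv2.imread("pics/side3.png")[200:350,250:370]
a=cv2.resize(a,None,fx=2.4,fy=2.4);b=cv2.resize(b,None,fx=2.9,fy=2.9);o=np.zeros((440,790,3),np.uint8);o[:a.shape[0],:a.shape[1]]=a;o[:b.shape[0],430:430+b.shape[1]]=b
cv2.imwrite("pics/c3.png",cv2.convertScaleAbs(o,alpha=1.5))
```

```text
False
at 15.19 tcp [ 0.5624 -0.3305  0.0772] w 0.0848 ff 0.0 F [ 0.1  0.9 -0.9]
grip 15.6 tcp [ 0.5627 -0.3308  0.0778] w 0.051 ff 42.6 F [-0.1  0.3  4.2]
lift 16.44 tcp [ 0.5621 -0.3304  0.159 ] w 0.0512 ff 42.2 F [-0.6 -0.1 -1.1]
over 17.38 tcp [ 0.6032 -0.1265  0.1296] w 0.0515 ff 42.2 F [ 0.5 -0.  -0.8]
True
down 18.87 tcp [ 0.6036 -0.127   0.0178] w 0.0511 ff 42.9 F [-0.8  0.2  4.9]
rel 19.88 tcp [ 0.6019 -0.1264  0.1291] w 0.0662 ff 0.0 F [-0.2 -0.1 -0.4]
green [ 0.5604 -0.3308] [83.1 52. ] -1.51
lilac [ 0.6013 -0.1265] [79.8 51.1] -0.223
goal [ 0.60336864 -0.12609864]
```

View pics/c3.png

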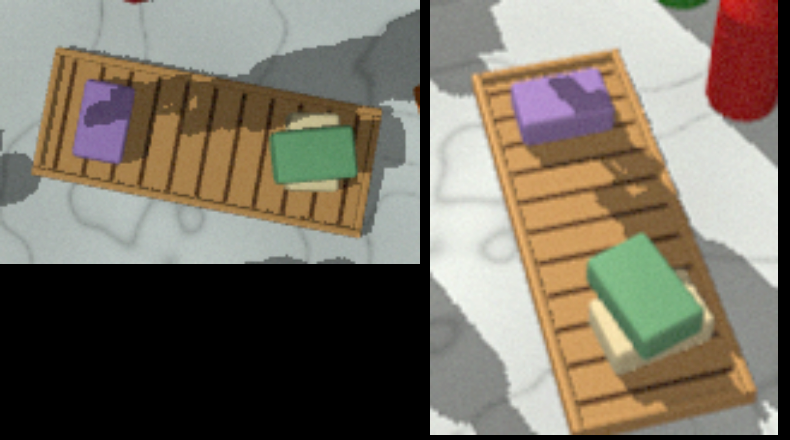

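Lilac lies flat at the left end of the tray (103,120 in the crop). Green is still on cream (315,155). Next, green goes to the middle, then I measure cream.

Run:
```python
from h import *
goto([.560,-.332],.13,-1.51);lz(.10,.2);print(lz(.047,.08,6));env.move_gripper(0,40);st("grip")
lz(.12,.12);goto(tray(0),.12,TY-np.pi/2);st("over")
lz(.032,.15);print(lz(.014,.02,5));st("down")
env.move_gripper(.066);lz(.13,.2);st("rel")
goto(tray(.11)+[-.05,.2],.25,TY-np.pi/2)
for n in("top","side"):cv2.imwrite(f"pics/{n}4.png",env.read_camera(n)[:,:,::-1])
im=cv2.cvtColor(cv2.imread("pics/top4.png"),cv2.COLOR_BGR2RGB)
def show(name,r):print(name,np.round(r[0],4),np.round(r[1:3],1),round(float(r[3]),3))
show("green",rect("top",big(mask(im,(40,60,25),(85,255,255),(262,160,425,255))),.042))
show("lilac",rect("top",big(mask(im,(120,50,30),(155,255,255),(262,160,425,255))),.042))
for s in(100,110,120):show("cream",rect("top",big(mask(im,(15,20,40),(35,s,255),(355,180,410,250))),.042))
print("goals",tray(0),tray(-.11))
a=cv2.imread("pics/top4.png")[150:260,255:430];b=cv2.imread("pics/side4.png")[200:350,250:370]
a=cv2.resize(a,None,fx=2.4,fy=2.4);b=cv2.resize(b,None,fx=2.9,fy=2.9);o=np.zeros((440,790,3),np.uint8);o[:a.shape[0],:a.shape[1]]=a;o[:b.shape[0],430:430+b.shape[1]]=b
cv2.imwrite("pics/c4.png",cv2.convertScaleAbs(o,alpha=1.5))
```

```text
False
grip 25.32 tcp [ 0.5609 -0.3296  0.0479] w 0.0515 ff 43.6 F [-0.4 -0.7  3.1]
over 27.15 tcp [ 0.5793 -0.2336  0.1194] w 0.0514 ff 43.2 F [ 0.9  0.7 -0.7]
True
down 28.57 tcp [ 0.5795 -0.2339  0.0179] w 0.0515 ff 43.9 F [-0.4  0.9  4.7]
rel 29.59 tcp [ 0.5781 -0.2331  0.1291] w 0.0661 ff 0.0 F [-0.   0.4 -0.9]
green [ 0.5842 -0.2334] [80.7 53.6] -0.218
lilac [ 0.6014 -0.1263] [79.7 51.2] -0.216
cream [ 0.5645 -0.336 ] [78.7 55.7] -0.045
cream [ 0.5653 -0.336 ] [80.5 55.8] -0.045
cream [ 0.5656 -0.3361] [80.9 55.9] -0.041
goals [ 0.5796 -0.2335] [ 0.55583136 -0.34090136]
```

View pics/c4.png

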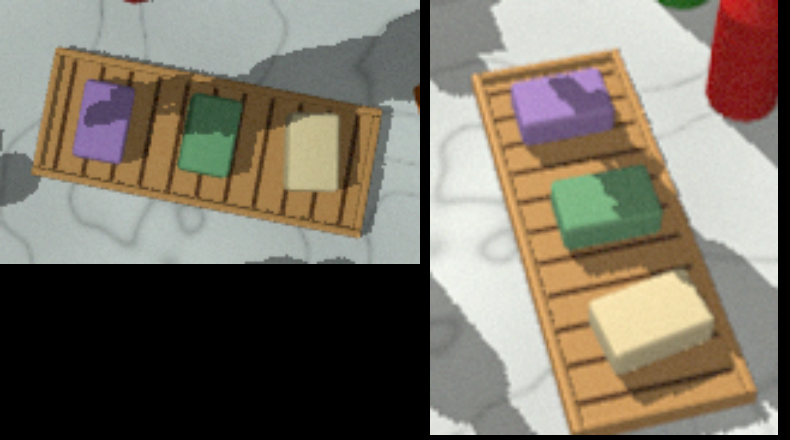

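Lilac (103,120) and green (210,135) lie well spread. Cream (312,152) is only slightly askew and about 10 mm off its spot. There is time to spare, so I will set it straight.

Run:
```python
from h import *
goto([.565,-.3375],.13,-.043);lz(.06,.2);print(lz(.018,.06,6));env.move_gripper(0,40);st("grip")
lz(.06,.12);env.movel([*map(float,tray(-.11)),.06],None,.1)
goto(tray(-.11),.06,TY-np.pi/2);lz(.03,.12);print(lz(.014,.02,5));st("down")
env.move_gripper(.066);lz(.13,.2);st("rel")
lz(.25,.25);goto(tray(.11)+[-.05,.2],.27,TY-np.pi/2)
for n in("top","side"):cv2.imwrite(f"pics/{n}5.png",env.read_camera(n)[:,:,::-1])
im=cv2.cvtColor(cv2.imread("pics/top5.png"),cv2.COLOR_BGR2RGB)
def show(name,r):
    d=r[0]-T0;print(name,"tray y %.4f x %.4f"%(d@[np.cos(TY),np.sin(TY)],d@[np.sin(TY),-np.cos(TY)]),np.round(r[1:3],1),round(float(r[3]),3))
show("green",rect("top",big(mask(im,(40,60,25),(85,255,255),(262,160,425,255))),.042))
show("lilac",rect("top",big(mask(im,(120,50,30),(155,255,255),(262,160,425,255))),.042))
show("cream",rect("top",big(mask(im,(15,20,40),(35,110,255),(350,180,412,250))),.042))
st("end")
```

```text
False
grip 34.14 tcp [ 0.5667 -0.3363  0.0188] w 0.0512 ff 43.8 F [-0.1 -0.2  3.7]
True
down 36.19 tcp [ 0.5555 -0.3404  0.0188] w 0.0511 ff 44.1 F [0.1 0.3 4.9]
rel 37.2 tcp [ 0.5542 -0.3393  0.1291] w 0.0656 ff 0.0 F [ 0.6 -0.5 -0.8]
green tray y 0.0011 x 0.0045 [80.7 53.3] -0.226
lilac tray y 0.1092 x -0.0020 [79.8 51.1] -0.223
cream tray y -0.1067 x -0.0027 [80.9 55.8] -0.22
end 39.46 tcp [0.5537 0.0727 0.2698] w 0.0658 ff 0.0 F [ 0.1 -0.1 -0. ]
```

View pics/side5.png

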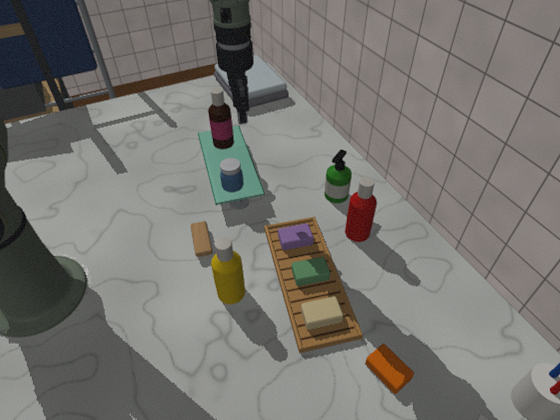

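The bottle is upright on the shelf (220,120). The bars are evenly spread at (296,237), (312,271) and (322,315), and everything else is where it was. Handing in.

```bash
python3 -c "
from plant import env
print(env.hand_in())"
```

```text
the job is handed in; nothing more can be done
None
```

The job is handed in at about 39 s of the 69 s allowed: the brown bottle stands upright on the free half of the shelf, and the three soap bars lie flat along the tray at about -107, +1 and +109 mm from its middle, with nothing else moved.

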